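# Close up the coffee mill and the tea box

### The arm

A 6-joint arm with a two-finger parallel gripper is mounted at the origin on a cart in front of the work surface, level with it; the furniture and walls round the work are solid. World frame = base frame: x ahead of the robot, y to its left, z up, the work surface at z = 0. Lengths are in m, angles in rad, forces in N, time in s.
With the tool pointing down it reaches from about 0.35 to 0.975 m from the base axis. Payload 4.9 kg.
Tool frame: the origin (TCP) lies at the very end of the fingers, on their centre line; the grasp point (between the pads) lies manip.grip_point_offset behind it (manip.grip_point_offset is the distance from the TCP to the grasp point, in m); z points along the fingers, y is the line along which they close (so a half turn about z gives the same grasp; the last joint's range is limited). The gripper opens to 85 mm and grips with 20 to 120 N. Pads are 22 mm wide; open, the fingers measure 114 mm over their backs; the gripper's body (76 mm by 85 mm) begins 54 mm behind the grasp point. The pads swing forward as they close: fully open they stand 13 mm farther back than shut.
Start: joints at [-1.424, 0.053, 1.613, -0, 1.476, -0.119], TCP at [0.164, -0.603, 0.231] pointing down, gripper open.
Joint ranges: [-3.01, 3.01], [-1.01, 2.22], [0.06, 2.58], [-1.02, 4.17], [0.09, 2.62], [-3.14, 3.14]. Speed limits (rad/s): [2.57, 2.57, 3.14, 3.14, 3.14, 3.14].

### API

Orientations are given as a unit quaternion [w, x, y, z].
In Python, from plant import manip gives the robot as it stands.
- The arm moves only by the shell command python3 -m crank 'ROWS' [OPENING]. ROWS is JSON, a list of rows, each an object of numbers: "x", "y", "z": the shift along the tool's x, y, z in cm; "turn": the turn about the tool's z in rad. In form: [{"x": .., "y": .., "z": .., "turn": ..}, ...]. A call has 1 to 5 rows; each row shifts and turns the commanded pose from where the row before left it, along the tool's axes as they then stand; what a row does not reach is not made up. A row lasts 1/10 s, in which the tool goes at most 50 mm and 8.59 degrees, less where a joint would pass 70% of its speed; a pose out of reach is approached as far as the arm can. A call with a gripper value outside its range is refused whole. OPENING is the opening in per cent of the stroke, from 0 (shut) to 100 (fully open), set as the call begins (- or left out, the last holds). The fingers move at their own pace and stop on an object; the grip force is fixed at half the most. Time passes only in rows, so rows that do not move let the fingers close. It gives the time, the measured TCP pose, the force, the opening and the grip force at its end, in the units of the state.
- manip.state(): the state, without advancing time (a new reading comes with each control period).
- manip.grab_frame(name): name is "side" or "top"; returns (picture, depth): 400x640x3 uint8, red, green, blue; 400x640 float32, m along the optical axis (not along the pixel's ray), 0 where there is no reading.
- manip.camera_model(name): a dict with "mtx" (3x3 intrinsics, pixels), "k1" (the pictures are not rectified: a ray, as slopes to the right and down, at radius r is drawn at 1 + k1 r^2 times it, then the intrinsics apply), "world_to_cam" (4x4, takes a point from world to camera coordinates). Camera axes: x right, y down, z forward; pixel columns grow to the right and rows downward; lengths in m; the calibration is good to about 2 mm. A picture is of the moment at which its call begins. camera_model takes no time and is no camera call.
- manip.job_done(): hands the job in; it is judged then, once.
The state is a dict: "time": time; "joint_pos": joint angles; "joint_vel": joint speeds; "joint_efforts": joint torques, N m; "tool_pos": TCP position; "tool_rot": TCP orientation; "contact_force": force on the tool from outside, world axes, zero at the start; "ft_torque": the same for the moment, N m; "gripper_width": opening from 0.0 (shut) to 1.0 (fully open); "grasp_force": force on a finger pad.
Only numpy, scipy, OpenCV 4.12 (cv2) and the standard library are available. Lean on these libraries where they do the work, as an engineer would, in place of code of your own. Each camera call takes 0.05 s, during which the arm holds its last target. There are 200 camera calls.

### The job

Coffee and tea time is over: close both containers so that nothing goes stale. With the fingertips, push the coffee mill's open drawer fully home and push the raised lid of the wooden tea box down until it is fully shut. Leave mill and tea box standing where they are (neither shoved along, tipped nor picked up) and do not disturb the cup, the shaker, the jar and the spoon around them.

Things in the scene. Friction and masses are not known exactly. Their poses are not given: they have to be found in the camera images.
- mill: dark wooden box coffee mill, metal dome and fixed crank on top; loose, about 1.1 kg, 147 x 172 x 237 mm high. Origin on its underside; own -x is the front, where the drawer comes out. In its frame (mm): plinth x -58..74, y -46..86, z 0..11; top plate x -56..72, y -44..84, z 112..122; crank to y = -86 at z 184..237, x -6..21. Keep the gripper clear of the top plate
- mill_drawer (a joint): how far the mill's drawer is out along the mill's own -x axis, in m: 0 = fully home, 0.065 = fully out. Runs very easily (under 1 N)
- drawer_knob (a point): foremost point of the drawer's round brass knob (18 mm diameter, 18 mm long, standing out of the drawer front); moves with the drawer. With the drawer home it lies at x = -74, y = 20, z = 37 mm in the mill's frame. The drawer front behind the knob is 97 mm wide (y -29..68) and reaches from z = 13 to z = 60 mm
- tea_box: oblong oak box, 140 x 254 mm and 89 mm high when shut, loose, about 0.95 kg. Origin at the middle of its underside; own x axis across the box (-x is the front with the brass tab on the lid, +x the hinge side), y along it, z up. Walls 7 mm, their rim 78 mm high
- tea_box_lid (a joint): opening angle of the tea box's lid in rad: 0 = fully shut, 1.71 = fully open. The lid turns about the box's y axis at box_hinge and lifts at the front (-x). The hinge is stiff: the lid stays at whatever angle it is left, and it takes about 2 N at its free edge to push it down
- box_hinge (a point): middle of the lid's hinge line, fixed to the box at x = 66, y = 0, z = 79 mm in the box's frame
- lid_edge (a point): middle of the lid's free edge, on its outer (upper) face, 132 mm from the hinge line; moves with the lid. The lid is a flat panel 254 mm wide and 10 mm thick; shut, its upper face is 89 mm above the worktop
- cup: white porcelain espresso cup with a handle, 62 x 80 x 56 mm high, bystander; origin under its middle
- shaker: glass salt shaker with a grey cap, 44 mm diameter, 90 mm high, bystander; origin under its middle
- honey: glass honey jar with a grey cap, 66 x 72 x 102 mm high, bystander; origin under its middle
- spoon: steel teaspoon, 30 x 135 x 14 mm, lying flat, its length along its own y axis, bystander; origin under its middle

How it is judged:
By the outcome, as a careful person would: the job done as asked, in the order asked, and still so for the second after the job is handed in, with the robot touching nothing.
It also fails if it takes over 45 s, if anything falls off the work surface, if the arm or the gripper's body presses on something with over 40 N, if the wrist force passes 120 N, or if a joint passes its speed limit or range.

## Working session

There is one attempt and no reset: what is moved stays moved. The work goes in short steps, Python scripts to look and compute and a shell command to move; the robot and the scene stay as the last step left them, time stands still between calls to the robot, and variables do not carry over. Pictures are saved under pics/ and viewed, at most 10 in all, crops included, and the job is handed in when it is done.

```bash
mkdir -p pics; cat > h.py <<'E'
import numpy as np, cv2
from plant import manip
def grab(n,tag):
    p,d=manip.grab_frame(n); cv2.imwrite(f'pics/{tag}.png',p[:,:,::-1]); np.save(f'pics/{tag}.npy',d); return p,d
def cloud(n,d):
    m=manip.camera_model(n); K=np.array(m['mtx'],float);k=m['k1']
    v,u=np.mgrid[0:400,0:640]
    pts=np.stack([u,v],-1).reshape(-1,1,2).astype(float)
    q=cv2.undistortPoints(pts,K,np.array([k,0,0,0.])).reshape(400,640,2)
    P=np.dstack([q*d[...,None],d,np.ones_like(d)])
    W=P@np.linalg.inv(np.array(m['world_to_cam'])).T
    W[d==0]=np.nan
    return W[...,:3]
E
python3 - <<'E'
from h import *
for n in('side','top'):
    p,d=grab(n,n+'0'); np.save(f'pics/{n}0w.npy',cloud(n,d)); m=manip.camera_model(n); print(n,np.linalg.inv(m['world_to_cam']).round(2)[:3])
print(manip.state(),manip.grip_point_offset)
E
```

```text
side [[ 0.99 -0.06  0.11  0.4 ]
 [-0.12 -0.62  0.77 -1.04]
 [ 0.02 -0.78 -0.63  0.83]]
top [[-0.03 -0.99  0.1   0.43]
 [-1.    0.03 -0.   -0.13]
 [ 0.   -0.1  -1.    1.02]]
{'time': 0.1, 'joint_pos': array([-1.42400228e+00,  5.32995941e-02,  1.61418139e+00,  1.06402812e-05,
        1.47595869e+00, -1.19031625e-01]), 'joint_vel': array([ 0.00036038, -0.00127726, -0.00238922,  0.0018801 , -0.00110196,
       -0.00019408]), 'joint_efforts': array([ 1.38246058e-03, -3.94898236e+01, -3.71362638e+01, -8.79786057e-05,
        3.88663524e-03,  3.41012935e-06]), 'tool_pos': array([ 0.16409264, -0.60249154,  0.23016576]), 'tool_rot': array([-9.23494972e-04,  9.91179730e-01,  1.32521282e-01, -7.52377372e-06]), 'contact_force': array([-0.58563376,  0.9281392 , -0.73003043]), 'ft_torque': array([ 0.02573986, -0.03332752, -0.0514579 ]), 'grasp_force': 0.0, 'gripper_width': 1.0031978889805515} 0.0187
```

View pics/side0.png

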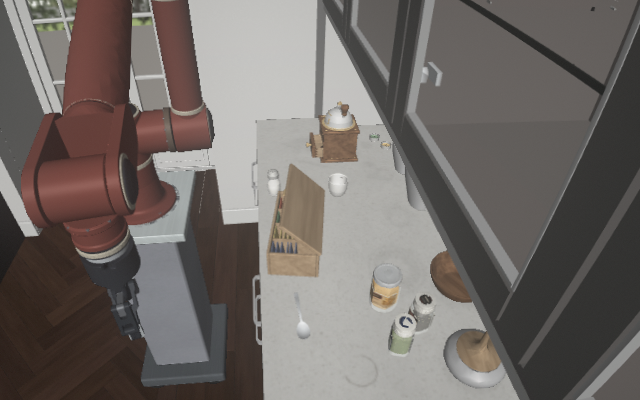

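View pics/top0.png

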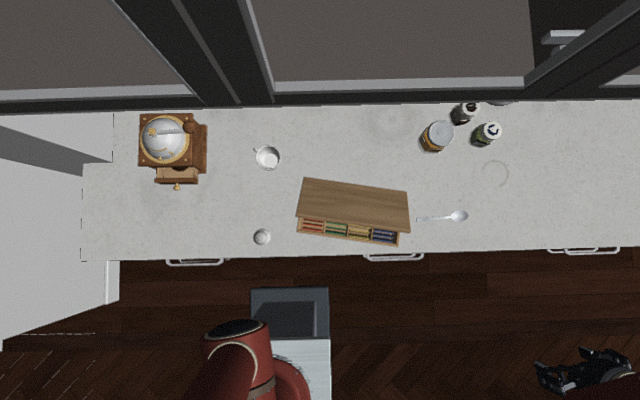

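Side view: the mill is at (338,135) with its drawer open to the left, and the tea box is at (297,225) with its lid raised. Top view: knob at (177,187), lid corners about (305,178), (410,192), (408,232), (297,215), shaker (262,236), cup (267,157), jar (437,136), spoon (440,216).

```bash
python3 - <<'E'
from h import *
W=np.load('pics/top0w.npy'); S=np.load('pics/side0w.npy')
for nm,(u,v) in dict(knob=(177,187),drawfrontL=(157,182),drawfrontR=(197,182),plate1=(140,115),plate2=(190,115),plate3=(141,165),plate4=(190,166),lidBL=(307,181),lidBR=(405,194),lidFR=(407,228),lidFL=(299,213),lidmid=(355,205),rimL=(299,232),rimR=(397,243),shaker=(262,236),cup=(267,157),jar=(437,136),spoon=(459,216),spoonend=(418,219),table=(230,200),counterfront=(230,255),cab=(300,85),cab2=(200,90)).items(): print(nm,W[v,u].round(3))
# lid plane fit
m=np.zeros((400,640),np.uint8); cv2.fillPoly(m,[np.array([(310,184),(402,196),(404,224),(304,210)])],1)
P=W[m>0]; P=P[~np.isnan(P[:,0])]; c=P.mean(0); n=np.linalg.svd(P-c)[2][2]; n*=np.sign(n[2]); print('lid',c,n,np.degrees(np.arccos(n[2])),'yaw',np.degrees(np.arctan2(-n[1],-n[0])),np.std((P-c)@n))
# mill cloud with z by both
A=np.concatenate([W.reshape(-1,3),S.reshape(-1,3)])
A=A[(A[:,0]>.3)&(A[:,0]<.75)&(A[:,1]>.15)&(A[:,1]<.6)]
for lo,hi in((.005,.02),(.03,.05),(.05,.075),(.112,.128)):
    B=A[(A[:,2]>lo)&(A[:,2]<hi)]; print(lo,len(B),cv2.minAreaRect(B[:,:2].astype(np.float32)) if len(B)>3 else '')
p=cv2.imread('pics/top0.png')
a=cv2.resize(p[90:260,120:320],(800,680))[:590]; cv2.imwrite('pics/c1.png',a)
E
```

```text
knob [0.544 0.219 0.043]
drawfrontL [0.556 0.263 0.06 ]
drawfrontR [0.558 0.174 0.023]
plate1 [0.711 0.281 0.122]
plate2 [0.707 0.161 0.122]
plate3 [0.59  0.277 0.121]
plate4 [0.591 0.174 0.08 ]
lidBL [ 0.544 -0.113  0.098]
lidBR [ 0.507 -0.348  0.093]
lidFR [ 0.426 -0.331  0.171]
lidFL [ 0.465 -0.096  0.174]
lidmid [ 0.481 -0.223  0.136]
rimL [ 0.423 -0.091  0.078]
rimR [ 0.39  -0.327  0.076]
shaker [ 0.416 -0.003  0.088]
cup [ 0.623 -0.006  0.002]
jar [ 0.646 -0.431  0.1  ]
spoon [ 0.453 -0.512 -0.005]
spoonend [ 0.448 -0.399  0.006]
table [0.511 0.092 0.004]
counterfront [ 0.367  0.094 -0.   ]
cab [ 0.612 -0.117  0.545]
cab2 [0.603 0.006 0.56 ]
lid [ 0.48470681 -0.2235606   0.13391647] [ 0.67432934 -0.1169524   0.72911047] 43.18812683644448 yaw 170.1607736571888 0.0010541480608432584
0.005 1112 ((0.5574139356613159, 0.37865129113197327), (0.44683459401130676, 0.38115277886390686), 87.0853500366211)
0.03 899 ((0.6529520750045776, 0.3718944191932678), (0.4377879500389099, 0.17767269909381866), 80.23759460449219)
0.05 1184 ((0.6582606434822083, 0.3712296187877655), (0.43842899799346924, 0.1674886792898178), 80.34796142578125)
0.112 2150 ((0.6712650060653687, 0.37092047929763794), (0.4450458288192749, 0.14743714034557343), 83.88945770263672)
```

View pics/c1.png

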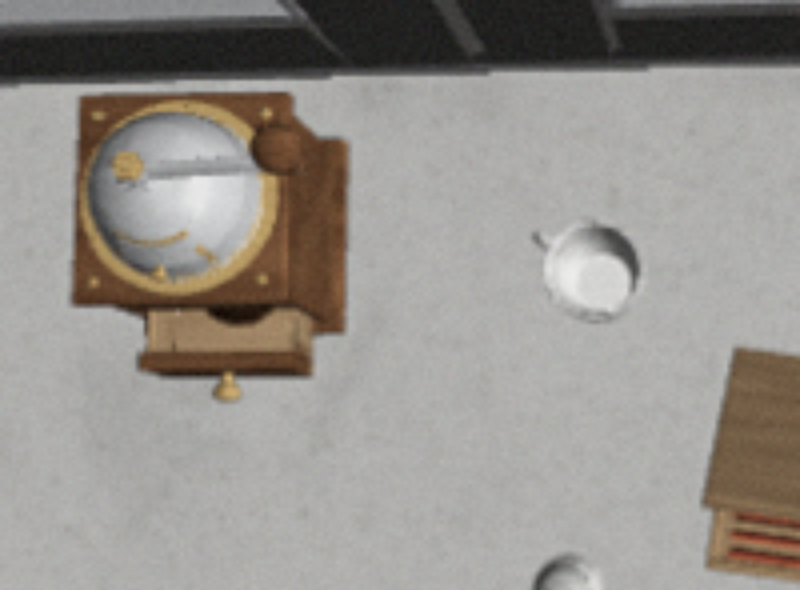

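```bash
python3 - <<'E'
from h import *
W=np.load('pics/top0w.npy').reshape(-1,3)
A=W[(W[:,0]>.56)&(W[:,0]<.74)&(W[:,1]>.12)&(W[:,1]<.31)&(abs(W[:,2]-.121)<.006)]; print(cv2.minAreaRect(A[:,:2].astype(np.float32)),len(A))
A=W[(W[:,0]>.5)&(W[:,0]<.56)&(W[:,1]>.19)&(W[:,1]<.25)&(W[:,2]>.02)]; print(A[np.argsort(A[:,0])][:15].round(3))
E
python3 -m crank '[{"turn":-0.145},{"turn":-0.145},{"turn":-0.145},{"turn":-0.145},{"turn":-0.145}]' 100
python3 -m crank '[{"turn":-0.145},{"turn":-0.145},{"turn":-0.145},{"turn":-0.145},{"y":2}]'
```

```text
((0.6507560014724731, 0.22167876362800598), (0.13243436813354492, 0.12927475571632385), 88.7256851196289) 1327
[[0.537 0.221 0.037]
 [0.538 0.224 0.035]
 [0.538 0.227 0.034]
 [0.539 0.226 0.045]
 [0.539 0.224 0.043]
 [0.539 0.219 0.042]
 [0.54  0.222 0.042]
 [0.54  0.217 0.04 ]
 [0.54  0.216 0.037]
 [0.542 0.22  0.045]
 [0.542 0.223 0.045]
 [0.542 0.217 0.042]
 [0.542 0.229 0.044]
 [0.542 0.227 0.042]
 [0.542 0.22  0.039]]schema error: expected keys x, y, z, turn
schema error: expected keys x, y, z, turn
```

```bash
python3 -m crank '[{"x":0,"y":0,"z":0,"turn":-0.145},{"x":0,"y":0,"z":0,"turn":-0.145},{"x":0,"y":0,"z":0,"turn":-0.145},{"x":0,"y":0,"z":0,"turn":-0.145},{"x":0,"y":0,"z":0,"turn":-0.145}]' 100
python3 -m crank '[{"x":0,"y":0,"z":-1,"turn":-0.145},{"x":0,"y":0,"z":-1,"turn":-0.145},{"x":0,"y":0,"z":-1,"turn":-0.145},{"x":0,"y":0,"z":-1,"turn":-0.145},{"x":0,"y":4,"z":0,"turn":0}]'
```

```text
time: 0.6
tool_pos: [0.1641, -0.6027, 0.2306]
tool_rot: [-0.001, 0.878, 0.478, 0.0]
contact_force: [0.7, -0.7, -0.6]
gripper_width: 1.0
grasp_force: 0.0
time: 1.1
tool_pos: [0.2016, -0.6042, 0.2729]
tool_rot: [0.001, 0.708, 0.706, -0.001]
contact_force: [0.6, -1.2, -0.4]
gripper_width: 0.995
grasp_force: 0.0
```

```bash
python3 -m crank '[{"x":3,"y":3,"z":0,"turn":0},{"x":3,"y":3,"z":0,"turn":0},{"x":3,"y":3,"z":0,"turn":0},{"x":3,"y":3,"z":0,"turn":0},{"x":3,"y":3,"z":0,"turn":0}]'
python3 -m crank '[{"x":4,"y":1,"z":0,"turn":0},{"x":4,"y":1,"z":0,"turn":0},{"x":4,"y":1,"z":0,"turn":0},{"x":4,"y":1,"z":0,"turn":0},{"x":4,"y":1,"z":0,"turn":0}]'
python3 -m crank '[{"x":4,"y":0,"z":0,"turn":0},{"x":4,"y":0,"z":0,"turn":0},{"x":4,"y":0,"z":0,"turn":0},{"x":4,"y":0,"z":0,"turn":0},{"x":4,"y":0,"z":0,"turn":0}]'
```

```text
time: 1.6
tool_pos: [0.355, -0.4515, 0.2707]
tool_rot: [-0.0, 0.707, 0.707, 0.0]
contact_force: [1.3, -0.8, -0.4]
gripper_width: 0.996
grasp_force: 0.0
time: 2.1
tool_pos: [0.4041, -0.2512, 0.2707]
tool_rot: [-0.0, 0.707, 0.707, 0.0]
contact_force: [0.4, -0.6, -1.0]
gripper_width: 0.999
grasp_force: 0.0
time: 2.6
tool_pos: [0.4036, -0.0514, 0.2709]
tool_rot: [-0.0, 0.707, 0.707, 0.0]
contact_force: [0.5, -0.8, -0.1]
gripper_width: 0.998
grasp_force: 0.0
```

```bash
python3 -m crank '[{"x":4.5,"y":0.6,"z":0,"turn":0},{"x":4.5,"y":0.6,"z":0,"turn":0},{"x":4.5,"y":0.6,"z":0,"turn":0},{"x":4.5,"y":0.6,"z":0,"turn":0},{"x":4.5,"y":0.6,"z":0,"turn":0}]'
python3 -m crank '[{"x":4.7,"y":0.6,"z":0,"turn":0},{"x":0,"y":0,"z":4,"turn":0},{"x":0,"y":0,"z":4,"turn":0},{"x":0,"y":0,"z":4,"turn":0},{"x":0,"y":0,"z":4,"turn":0}]'
python3 -m crank '[{"x":0,"y":0,"z":4,"turn":0},{"x":0,"y":0,"z":3,"turn":0},{"x":0,"y":0,"z":2.4,"turn":0},{"x":0,"y":0,"z":0,"turn":0}]'
python3 -c "
from h import *
p,_=grab('top','t1');cv2.imwrite('pics/c2.png',cv2.resize(p[90:290,110:330,::-1],(660,600)))"
```

```text
time: 3.1
tool_pos: [0.4338, 0.1739, 0.271]
tool_rot: [0.0, 0.707, 0.707, -0.0]
contact_force: [0.3, -0.3, 0.8]
gripper_width: 1.002
grasp_force: 0.0
time: 3.6
tool_pos: [0.4396, 0.2191, 0.1095]
tool_rot: [-0.0, 0.707, 0.707, -0.0]
contact_force: [0.9, 0.0, -0.4]
gripper_width: 1.001
grasp_force: 0.0
time: 4.0
tool_pos: [0.4363, 0.2177, 0.013]
tool_rot: [-0.002, 0.707, 0.707, -0.004]
contact_force: [-0.3, -0.8, -0.4]
gripper_width: 1.0
grasp_force: 0.0
```

View pics/c2.png

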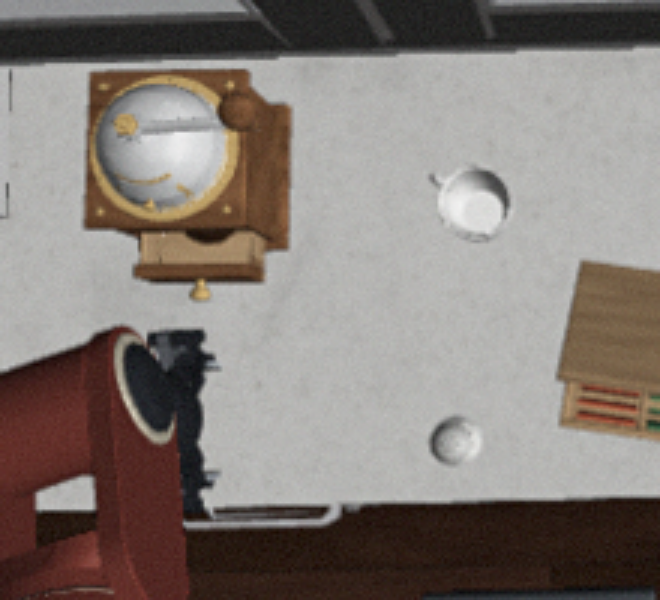

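The picture shows the open finger in front of the knob: knob (200,290), finger tip around (190,340), in line.

```bash
python3 -m crank '[{"x":0.2,"y":1,"z":0,"turn":0},{"x":0,"y":1,"z":0,"turn":0},{"x":0,"y":1,"z":0,"turn":0},{"x":0,"y":0.5,"z":0,"turn":0},{"x":0,"y":0.5,"z":0,"turn":0}]'
python3 -m crank '[{"x":0,"y":0.5,"z":0,"turn":0},{"x":0,"y":0.5,"z":0,"turn":0},{"x":0,"y":0.5,"z":0,"turn":0},{"x":0,"y":0.3,"z":0,"turn":0},{"x":0,"y":0,"z":0,"turn":0}]'
python3 - <<'E'
from h import *
p,d=grab('top','t2');W=cloud('top',d);cv2.imwrite('pics/c3.png',cv2.resize(p[90:290,110:330,::-1],(660,600)))
s,_=grab('side','s2');cv2.imwrite('pics/c4.png',cv2.resize(s[80:200,240:400,::-1],(800,600)))
W=W.reshape(-1,3)
A=W[(W[:,0]>.56)&(W[:,0]<.74)&(W[:,1]>.12)&(W[:,1]<.31)&(abs(W[:,2]-.121)<.006)]; print(cv2.minAreaRect(A[:,:2].astype(np.float32)),len(A))
E
```

```text
time: 4.55
tool_pos: [0.4813, 0.221, 0.0179]
tool_rot: [0.0, 0.707, 0.707, 0.0]
contact_force: [0.0, -0.4, 0.2]
gripper_width: 1.002
grasp_force: 0.0
time: 5.05
tool_pos: [0.4986, 0.221, 0.0173]
tool_rot: [0.0, 0.707, 0.707, 0.0]
contact_force: [0.6, -0.5, -0.0]
gripper_width: 1.004
grasp_force: 0.0
((0.6378438472747803, 0.221904456615448), (0.1304825246334076, 0.15493354201316833), 89.29212188720703) 1339
```

View pics/c3.png

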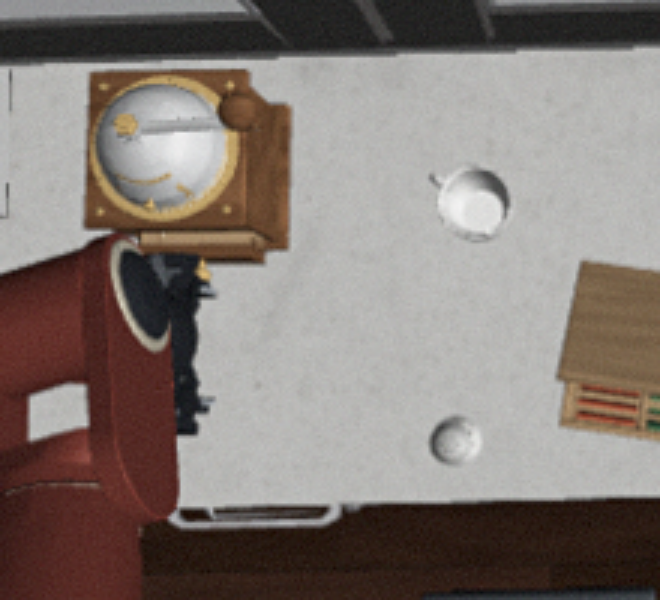

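Drawer is about half in, the mill unmoved; the finger is pushing on the knob at (203,268). Continue slowly until force rises.

```bash
python3 -m crank '[{"x":0,"y":0.3,"z":0,"turn":0},{"x":0,"y":0.3,"z":0,"turn":0},{"x":0,"y":0.2,"z":0,"turn":0},{"x":0,"y":0,"z":0,"turn":0}]'
python3 -m crank '[{"x":0,"y":0.2,"z":0,"turn":0},{"x":0,"y":0,"z":0,"turn":0}]'
python3 -m crank '[{"x":0,"y":0.1,"z":0,"turn":0},{"x":0,"y":0,"z":0,"turn":0}]'
python3 - <<'E'
from h import *
s,d=grab('side','s3');cv2.imwrite('pics/c4.png',cv2.resize(s[90:180,280:400,::-1],(800,600)))
E
```

```text
time: 5.55
tool_pos: [0.5066, 0.221, 0.0174]
tool_rot: [0.0, 0.707, 0.707, 0.0]
contact_force: [-0.2, 0.8, 0.2]
gripper_width: 1.0
grasp_force: 0.0
time: 5.75
tool_pos: [0.5084, 0.221, 0.0174]
tool_rot: [0.0, 0.707, 0.707, 0.0]
contact_force: [-0.3, -0.1, 0.3]
gripper_width: 0.999
grasp_force: 0.0
time: 5.95
tool_pos: [0.5093, 0.221, 0.0173]
tool_rot: [0.0, 0.707, 0.707, 0.0]
contact_force: [-0.1, -0.0, -0.1]
gripper_width: 1.004
grasp_force: 0.0
```

View pics/c4.png

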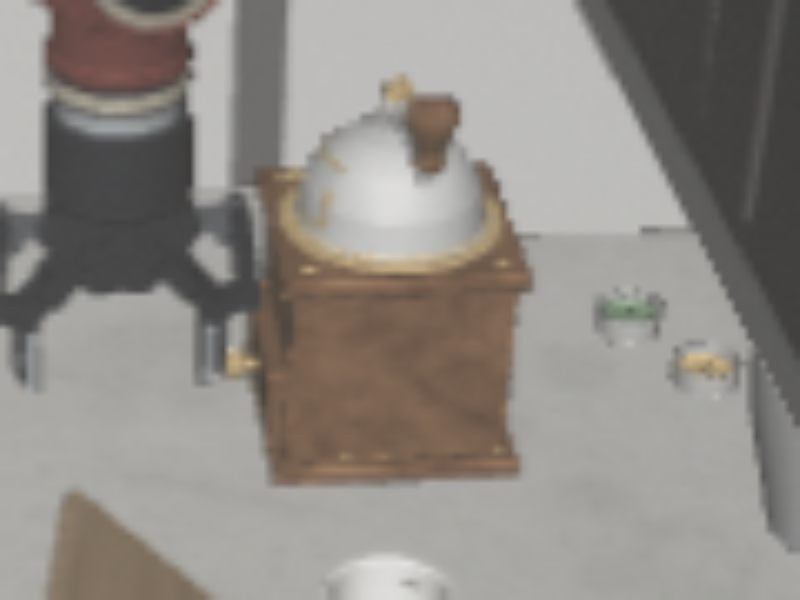

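The drawer is nearly home, with the finger at the knob (228,365). The gripper's knuckle (255,250) is close to the top plate's edge (265,180), so I check that clearance from depth.

```bash
python3 - <<'E'
from h import *
for n in('side',):
    d=np.load('pics/s3.npy');W=cloud('side',d)
    # crop scale 6.667, origin (280,90)
    for v in range(118,150,2):
        print(v,[f'{u}:{W[v,u,0]:.3f},{W[v,u,1]:.2f},{W[v,u,2]:.3f}' for u in range(309,325,2)])
p,d=manip.grab_frame('top');W=cloud('top',d).reshape(-1,3)
A=W[(W[:,0]>.4)&(W[:,0]<.74)&(W[:,1]>.12)&(W[:,1]<.31)]
for z in np.arange(.02,.2,.01):
    B=A[(abs(A[:,2]-z)<.005)&(A[:,0]<.575)]; print(round(z,2),B[:,0].max().round(3) if len(B) else '')
E
```

```text
118 ['309:0.581,0.48,0.002', '311:0.589,0.48,0.002', '313:0.596,0.47,0.007', '315:0.605,0.48,0.005', '317:0.613,0.48,0.004', '319:0.589,0.26,0.123', '321:0.596,0.26,0.124', '323:0.602,0.25,0.128']
120 ['309:0.580,0.47,-0.002', '311:0.587,0.46,0.003', '313:0.564,0.22,0.134', '315:0.570,0.22,0.137', '317:0.612,0.46,0.001', '319:0.587,0.24,0.123', '321:0.594,0.24,0.124', '323:0.601,0.24,0.125']
122 ['309:0.550,0.22,0.130', '311:0.556,0.22,0.131', '313:0.563,0.22,0.129', '315:0.569,0.21,0.135', '317:0.609,0.44,0.004', '319:0.587,0.24,0.117', '321:0.592,0.22,0.125', '323:0.599,0.22,0.126']
124 ['309:0.548,0.21,0.128', '311:0.557,0.22,0.120', '313:0.563,0.22,0.123', '315:0.569,0.21,0.128', '317:0.576,0.21,0.127', '319:0.616,0.43,0.002', '321:0.591,0.22,0.122', '323:0.597,0.21,0.126']
126 ['309:0.574,0.42,0.000', '311:0.582,0.42,0.000', '313:0.562,0.21,0.120', '315:0.569,0.21,0.120', '317:0.576,0.21,0.118', '319:0.614,0.41,0.001', '321:0.588,0.20,0.126', '323:0.596,0.20,0.123']
128 ['309:0.571,0.40,0.006', '311:0.580,0.41,-0.001', '313:0.587,0.40,0.004', '315:0.569,0.21,0.111', '317:0.576,0
[... 1542 characters left out ...]
.571,0.21,0.046', '317:0.579,0.21,0.044', '319:0.582,0.19,0.059', '321:0.589,0.19,0.060', '323:0.592,0.16,0.075']
146 ['309:0.551,0.22,0.034', '311:0.556,0.21,0.041', '313:0.572,0.27,-0.001', '315:0.572,0.22,0.032', '317:0.582,0.24,0.021', '319:0.582,0.19,0.051', '321:0.587,0.17,0.059', '323:0.593,0.16,0.065']
148 ['309:0.555,0.25,0.004', '311:0.563,0.26,-0.000', '313:0.570,0.25,0.003', '315:0.578,0.26,0.000', '317:0.585,0.25,0.001', '319:0.582,0.18,0.047', '321:0.587,0.17,0.052', '323:0.593,0.17,0.056']
0.02 
0.03 0.551
0.04 0.573
0.05 0.572
0.06 0.556
0.07 0.566
0.08 0.575
0.09 0.573
0.1 0.574
0.11 0.573
0.12 0.574
0.13 0.575
0.14 0.574
0.15 0.541
0.16 0.538
0.17 0.539
0.18 0.534
0.19 0.53
```

Knuckle foremost about x=0.578, plate edge 0.587, drawer front 0.582. That leaves roughly 4 mm to go with clearance to spare, so I advance in 1 mm steps.

```bash
for i in 1; do python3 -m crank '[{"x":0,"y":0.1,"z":0,"turn":0},{"x":0,"y":0,"z":0,"turn":0}]' | grep -E "tool_pos|force"
python3 -m crank '[{"x":0,"y":0.1,"z":0,"turn":0},{"x":0,"y":0,"z":0,"turn":0}]'| grep -E "tool_pos|force"
python3 -m crank '[{"x":0,"y":0.1,"z":0,"turn":0},{"x":0,"y":0,"z":0,"turn":0}]'| grep -E "tool_pos|force"; done
```

```text
tool_pos: [0.5102, 0.221, 0.0173]
contact_force: [1.4, 0.2, -0.3]
grasp_force: 0.0
tool_pos: [0.5113, 0.221, 0.0173]
contact_force: [0.1, 0.4, -0.7]
grasp_force: 0.0
tool_pos: [0.5123, 0.221, 0.0173]
contact_force: [0.1, 0.4, -0.3]
grasp_force: 0.0
```

```bash
python3 -m crank '[{"x":0,"y":0.1,"z":0,"turn":0},{"x":0,"y":0,"z":0,"turn":0}]' | grep -E "tool_pos|contact"
python3 -m crank '[{"x":0,"y":0.1,"z":0,"turn":0},{"x":0,"y":0,"z":0,"turn":0}]'| grep -E "tool_pos|contact"
python3 - <<'E'
from h import *
s,d=grab('side','s4');cv2.imwrite('pics/c5.png',cv2.resize(s[90:180,280:400,::-1],(800,600)))
W=cloud('side',d)
B=W[115:165,300:330].reshape(-1,3);B=B[(B[:,1]>.155)&(B[:,1]<.29)]
p,dt=manip.grab_frame('top');V=cloud('top',dt).reshape(-1,3)
A=V[(V[:,1]>.18)&(V[:,1]<.26)&(abs(V[:,2]-.1215)<.003)&(V[:,0]>.58)];print('plate front',np.sort(A[:,0])[:12].round(3))
for v in (140,142,144,146): print(v,[f'{u}:{W[v,u,0]:.3f},{W[v,u,1]:.2f},{W[v,u,2]:.3f}' for u in range(311,324,2)])
E
```

```text
tool_pos: [0.5133, 0.2209, 0.0173]
contact_force: [0.1, -0.1, -0.1]
tool_pos: [0.5139, 0.221, 0.0173]
contact_force: [-2.5, -0.2, 1.3]
plate front [0.586 0.586 0.587 0.587 0.587 0.587 0.587 0.587 0.587 0.587 0.588 0.588]
140 ['311:0.557,0.21,0.063', '313:0.564,0.22,0.060', '315:0.584,0.31,0.003', '317:0.592,0.31,0.002', '319:0.586,0.22,0.056', '321:0.592,0.21,0.061', '323:0.592,0.16,0.089']
142 ['311:0.557,0.21,0.055', '313:0.564,0.21,0.053', '315:0.573,0.23,0.044', '317:0.588,0.28,0.013', '319:0.586,0.22,0.048', '321:0.591,0.20,0.058', '323:0.592,0.16,0.081']
144 ['311:0.557,0.21,0.047', '313:0.565,0.22,0.043', '315:0.572,0.21,0.043', '317:0.579,0.21,0.044', '319:0.587,0.22,0.038', '321:0.589,0.18,0.061', '323:0.592,0.16,0.075']
146 ['311:0.557,0.21,0.037', '313:0.571,0.26,0.004', '315:0.572,0.21,0.035', '317:0.585,0.25,0.010', '319:0.587,0.22,0.031', '321:0.587,0.17,0.059', '323:0.593,0.17,0.065']
```

View pics/c5.png

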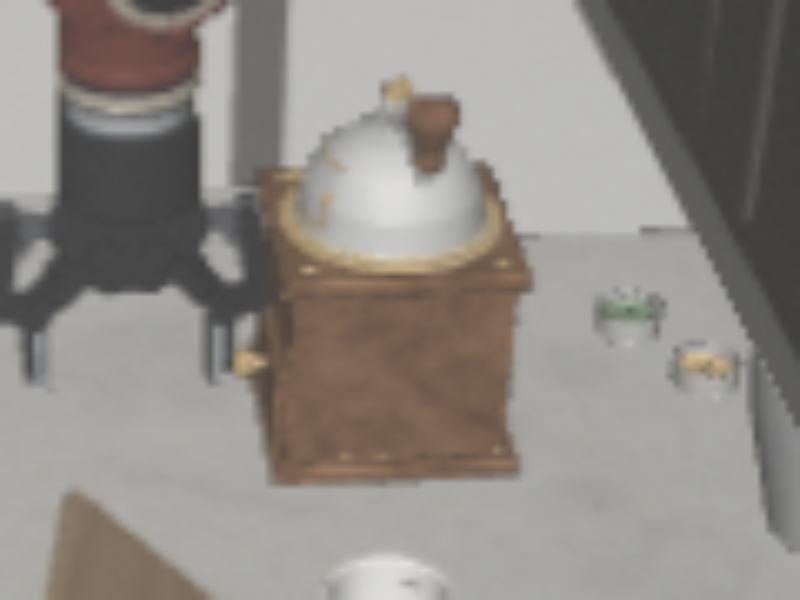

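Force −2.5 N and drawer front flush with the plate edge (both x=0.587): it is home. I back off, rise, and check the knob.

```bash
python3 -m crank '[{"x":0,"y":-1,"z":0,"turn":0},{"x":0,"y":-2,"z":0,"turn":0},{"x":0,"y":-4,"z":0,"turn":0},{"x":0,"y":-1,"z":-4,"turn":0},{"x":0,"y":0,"z":-4.5,"turn":0}]' | grep -E "tool_pos|contact"
python3 -m crank '[{"x":0,"y":0,"z":-4.5,"turn":0},{"x":-2,"y":0,"z":-4.5,"turn":0},{"x":-4,"y":0,"z":-4,"turn":0},{"x":-4.5,"y":0,"z":-3,"turn":0},{"x":-4.5,"y":0,"z":0,"turn":0}]' 0 | grep -E "tool_pos|contact"
python3 - <<'E'
from h import *
for n in('top','side'):
    p,d=grab(n,n+'5');W=cloud(n,d).reshape(-1,3)
    A=W[(W[:,0]>.5)&(W[:,0]<.7)&(W[:,1]>.195)&(W[:,1]<.25)]
    K=A[(A[:,2]>.025)&(A[:,2]<.05)];P=A[(abs(A[:,2]-.121)<.004)]
    print(n,'knob',np.sort(K[:,0])[:14].round(3),'plate',np.sort(P[:,0])[:8].round(3))
    # drawer front face
    F=W[(W[:,0]>.55)&(W[:,0]<.62)&(W[:,1]>.165)&(W[:,1]<.195)&(W[:,2]>.015)&(W[:,2]<.06)];print('front',np.sort(F[:,0])[:10].round(3),len(F))
E
```

```text
tool_pos: [0.429, 0.22, 0.0993]
contact_force: [1.0, 0.9, 0.5]
tool_pos: [0.4359, 0.0782, 0.261]
contact_force: [1.6, 0.1, 0.4]
top knob [0.57  0.57  0.57  0.57  0.571 0.571 0.572 0.572 0.572 0.573 0.573 0.573
 0.574 0.575] plate [0.586 0.586 0.586 0.586 0.587 0.587 0.587 0.587]
front [0.585 0.585 0.585 0.586 0.586 0.586 0.586 0.586 0.586 0.586] 53
side knob [0.572 0.572 0.572 0.572 0.572 0.575 0.575 0.575 0.576 0.576 0.579 0.579
 0.58  0.583] plate [0.587 0.587 0.588 0.588 0.588 0.588 0.588 0.588]
front [0.585 0.586 0.586 0.586 0.586 0.586 0.586 0.587 0.587 0.587] 55
```

Drawer home (front 0.586 vs plate 0.586). Next, the lid, with fingers shut.

```bash
python3 -m crank '[{"x":-4.3,"y":0.8,"z":0,"turn":0},{"x":-4.3,"y":0.8,"z":0,"turn":0},{"x":-4.3,"y":0.8,"z":0,"turn":0},{"x":-4.3,"y":0.8,"z":0,"turn":0},{"x":-4.3,"y":0.8,"z":0,"turn":0}]' 0 | grep -E "tool_pos|contact"
python3 -m crank '[{"x":-4,"y":0,"z":0,"turn":0},{"x":-4,"y":0,"z":0,"turn":0},{"x":0,"y":0,"z":3,"turn":0},{"x":0,"y":0,"z":3,"turn":0},{"x":0,"y":0,"z":0,"turn":0}]' | grep -E "tool_pos|contact|width"
python3 - <<'E'
from h import *
s,d=grab('side','s6');cv2.imwrite('pics/c6.png',cv2.resize(s[100:290,220:420,::-1],(600,570)))
E
```

```text
tool_pos: [0.474, -0.1368, 0.2548]
contact_force: [0.8, 0.5, -0.1]
tool_pos: [0.4714, -0.2138, 0.1897]
contact_force: [-0.1, 0.7, -0.5]
gripper_width: 0.0
```

View pics/c6.png

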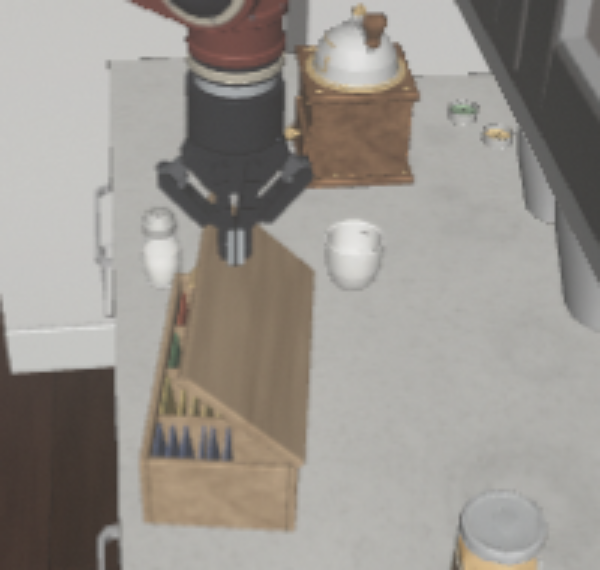

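Shut fingertips at (237,262) hover over the lid, near its free edge. Pressing down while following the lid's arc.

```bash
python3 -m crank '[{"x":0,"y":0,"z":1,"turn":0},{"x":0,"y":0,"z":1,"turn":0},{"x":0,"y":-0.6,"z":0.8,"turn":0},{"x":0,"y":-0.6,"z":0.8,"turn":0},{"x":0,"y":-0.5,"z":0.8,"turn":0}]' | grep -E "tool_pos|contact"
python3 -m crank '[{"x":0,"y":-0.5,"z":0.9,"turn":0},{"x":0,"y":-0.4,"z":1,"turn":0},{"x":0,"y":-0.3,"z":1,"turn":0}]' | grep -E "tool_pos|contact"
python3 -m crank '[{"x":0,"y":-0.2,"z":1,"turn":0},{"x":0,"y":-0.1,"z":0.8,"turn":0},{"x":0,"y":0,"z":0.5,"turn":0},{"x":0,"y":0,"z":0,"turn":0}]' | grep -E "tool_pos|contact"
```

```text
tool_pos: [0.457, -0.216, 0.1515]
contact_force: [0.4, 1.1, 3.3]
tool_pos: [0.4447, -0.2161, 0.1217]
contact_force: [-1.4, 1.4, 3.0]
tool_pos: [0.4417, -0.2157, 0.0981]
contact_force: [0.3, 0.4, -0.1]
```

```bash
python3 -m crank '[{"x":0,"y":0,"z":0.4,"turn":0},{"x":0,"y":0,"z":0.2,"turn":0},{"x":0,"y":0,"z":0,"turn":0}]' | grep -E "tool_pos|contact"
python3 -m crank '[{"x":0,"y":0,"z":0.2,"turn":0},{"x":0,"y":0,"z":0,"turn":0}]' | grep -E "tool_pos|contact"
python3 -m crank '[{"x":0,"y":0,"z":0.1,"turn":0},{"x":0,"y":0,"z":0,"turn":0}]' | grep -E "tool_pos|contact"
```

```text
tool_pos: [0.4423, -0.216, 0.0933]
contact_force: [-0.4, -0.5, -0.2]
tool_pos: [0.4423, -0.216, 0.0914]
contact_force: [-0.2, -1.0, 0.0]
tool_pos: [0.4422, -0.216, 0.0904]
contact_force: [0.1, 0.6, 1.0]
```

```bash
python3 -m crank '[{"x":0,"y":0,"z":0.1,"turn":0},{"x":0,"y":0,"z":0,"turn":0}]' | grep -E "tool_pos|contact"
python3 -m crank '[{"x":0,"y":0,"z":0.1,"turn":0},{"x":0,"y":0,"z":0,"turn":0}]' | grep -E "tool_pos|contact"
python3 -m crank '[{"x":0,"y":0,"z":0.1,"turn":0},{"x":0,"y":0,"z":0,"turn":0}]' | grep -E "tool_pos|contact"
```

```text
tool_pos: [0.4421, -0.216, 0.0893]
contact_force: [0.0, 0.1, 0.6]
tool_pos: [0.4422, -0.216, 0.0886]
contact_force: [-1.6, 0.5, 3.6]
tool_pos: [0.4422, -0.216, 0.0886]
contact_force: [-4.3, 3.0, 8.5]
```

Hard stop at z≈0.0886 (shut height 0.089). Lift off and check.

```bash
python3 -m crank '[{"x":0,"y":0,"z":-1,"turn":0},{"x":0,"y":0,"z":-3,"turn":0},{"x":0,"y":0,"z":-4,"turn":0},{"x":-4,"y":-2,"z":-4,"turn":0},{"x":-4,"y":-2,"z":-2,"turn":0}]' | grep -E "tool_pos|contact"
python3 -m crank '[{"x":-4,"y":-1,"z":0,"turn":0},{"x":-4,"y":-1,"z":0,"turn":0},{"x":-4,"y":-1,"z":0,"turn":0},{"x":-4,"y":-1,"z":0,"turn":0},{"x":0,"y":0,"z":0,"turn":0}]' | grep -E "tool_pos|contact"
python3 - <<'E'
from h import *
p,d=grab('top','t9');W=cloud('top',d)
m=np.zeros((400,640),np.uint8); cv2.fillPoly(m,[np.array([(310,190),(400,202),(396,232),(306,222)])],1)
P=W[(m>0)]; P=P[P[:,2]>.05]; c=P.mean(0); n=np.linalg.svd(P-c)[2][2]; n*=np.sign(n[2]); print('lid',c,np.degrees(np.arccos(n[2])),n,P[:,2].std())
A=W.reshape(-1,3);B=A[(A[:,0]>.35)&(A[:,0]<.6)&(A[:,1]>-.4)&(A[:,1]<-.05)&(abs(A[:,2]-.089)<.006)];print(cv2.minAreaRect(B[:,:2].astype(np.float32)))
K=A[(A[:,0]>.5)&(A[:,0]<.6)&(A[:,1]>.195)&(A[:,1]<.25)&(A[:,2]>.025)&(A[:,2]<.05)];print(np.sort(K[:,0])[:5])
cv2.imwrite('pics/c9.png',p[80:270,110:510,::-1])
E
```

```text
tool_pos: [0.4067, -0.29, 0.2246]
contact_force: [1.6, -0.4, 0.3]
tool_pos: [0.364, -0.4531, 0.2205]
contact_force: [-0.3, 0.4, -0.5]
lid [ 0.46885178 -0.22089762  0.08799421] 0.11584761311992438 [ 1.85682224e-03 -8.00234532e-04  9.99997956e-01] 0.0016289342000239714
((0.46381035447120667, -0.2160990685224533), (0.2544200122356415, 0.1371481716632843), 79.84651947021484)
[0.56954257 0.56977566 0.57018429 0.57036023 0.57038924]
```

View pics/c9.png

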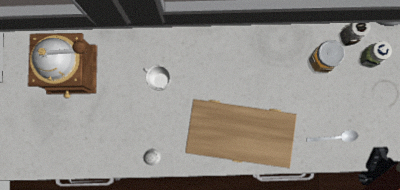

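The lid is flat (0.1°) at z 0.088, the drawer is home with its knob at (66,95), and the cup, shaker, jar and spoon are undisturbed.

```bash
python3 -c "
from plant import manip
print(manip.job_done())"
```

```text
the job is handed in; nothing more can be done
None
```

The drawer was pushed home first and then the tea box lid shut; the job is handed in, with mill and box standing where they were and the cup, shaker, jar and spoon undisturbed in the last picture.

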